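# Set the throttle valve two turns open

## Robot

A 7-joint arm with a two-finger parallel gripper is mounted at the origin on a cart in front of the work surface, level with it; the furniture and walls round the work are solid. World frame = base frame: x ahead of the robot, y to its left, z up, the work surface at z = 0. Lengths are in m, angles in rad, forces in N, time in s.
With the tool pointing down it reaches from about 0.4 to 0.85 m from the base axis. Payload 10.4 kg.
Tool frame: the origin (TCP) lies at the very end of the fingers, on their centre line; the grasp point (between the pads) lies 19 mm behind it (manip.tcp_to_grasp is the z of the grasp point in the tool frame, in m); z points along the fingers, x is the direction in which the jaws open and shut, and the axes are right-handed (so a half turn about z gives the same grasp; the last joint's range is limited). The gripper opens to 85 mm and grips with 20 to 120 N. Pads are 22 mm wide; open, the fingers measure 114 mm over their backs; the gripper's body (76 mm by 85 mm) begins 54 mm behind the grasp point. The pads swing forward as they close: fully open they stand 13 mm farther back than shut.
Start: joints at [1.079, 0.332, -0.065, 1.46, 0.022, 1.35, -0.088], TCP at [0.282, -0.558, 0.231] pointing down, gripper open.
Joint ranges: [-2.6, 2.6], [-0.5, 2.12], [-1.47, 1.34], [0.16, 2.42], [-1.27, 4.41], [0.06, 2.06], [-2.6, 2.6]. Speed limits (rad/s): [2.22, 2.22, 2.79, 2.79, 3.14, 3.14, 3.14].

## Interface

Orientations are given as a unit quaternion [x, y, z, w].
In Python, from workcell import manip gives the robot as it stands.
- The arm moves only by the tool servo_tool, never from a script. Its argument "moves" is a list of rows, each an object with "travel": the shift along the tool's x, y, z in mm, a list of three; "dr": the turn, a rotation vector about the tool's x, y, z in degrees, a list of three. A call has 1 to 12 rows; each row shifts and turns the commanded pose from where the row before left it, along the tool's axes as they then stand; what a row does not reach is not made up. A row lasts 1/8 s, in which the tool goes at most 62.5 mm and 10.7 degrees, less where a joint would pass 70% of its speed; a pose out of reach is approached as far as the arm can. A call is refused whole if a number of a shift passes 62.5 or a number of a turn 10.7, either way. A call with a gripper value outside its range is refused whole. "claw" is the closure, from 0 (fully open) to 1 (shut), set as the call begins (left out, the last holds). The fingers move at their own pace and stop on an object; "squeeze" is the grip in N (left out, the last holds). Time passes only in rows, so rows that do not move let the fingers close. It gives the time, the measured TCP pose, the force and the opening at its end, in the units of the state.
- manip.get_obs(): the state, without advancing time (a new reading comes with each control period).
- manip.camera(name): name is "scene" or "top"; returns the picture (384x512x3 uint8, blue, green, red); there is no depth.
- manip.calibration(name): a dict with "intrinsics" (3x3 intrinsics, pixels), "distortion" ([k1, k2, p1, p2, k3] as OpenCV has them; the pictures are not rectified), "view" (4x4, takes a point from world to camera coordinates). Camera axes: x right, y down, z forward; pixel columns grow to the right and rows downward; lengths in m; the calibration is good to about 2 mm. A picture is of the moment at which its call begins. calibration takes no time and is no camera call.
- manip.hand_in(): hands the job in, once; it reports no verdict.
The state is a dict: "clock": time; "joint_pos": joint angles; "joint_velocities": joint speeds; "tau": joint torques, N m; "position": TCP position; "ee_rot": TCP orientation; "ft_force": force on the tool from outside, world axes, zero at the start; "torque": the same for the moment, N m; "grip_width": opening from 0.0 (shut) to 1.0 (fully open).
Only numpy, scipy, OpenCV 4.12 (cv2) and the standard library are available. Lean on these libraries where they do the work, as an engineer would, in place of code of your own. Each camera call takes 0.05 s, during which the arm holds its last target. There are 200 camera calls.

## Task

Lift the plug-in handle up and off its forked hook, push its pin fully into the socket in the valve's handwheel and use it to turn the wheel clockwise (seen from above) until the valve is closed against its stop. Then back the wheel off exactly two full turns and finish there still gripping the handle, seated in the wheel. Leave the beaker, timer, bottle and marker where they are.

Things in the scene. Friction and masses are not known exactly. Their poses are not given: they have to be found in the camera images.
- handle_grip (a point): centre of the upright grip of the loose plug-in handle (120 g) hanging on the forked hook. From below, on one axis: steel pin 14 mm diameter, 22 mm long, chamfered tip; steel collar 34 mm diameter, 5 mm thick; black round grip 26 mm diameter, 62 mm long. This point is half-way up the grip: 58 mm above the pin's lower end, 36 mm above the collar's underside. z up; yaw means nothing.
- handle_collar (a point): centre of the underside of the handle's collar, 36 mm below handle_grip; the pin reaches 22 mm down from here
- handle: the plug-in handle as a whole; origin at the lower end of its pin, z up along it
- stand: fixed stand: 90 mm round foot, post, level forked hook; origin on the worktop under the hanging handle's centre. Two prongs point along its -x, 17 mm apart inside, tops 100 mm above the worktop; the pin hangs between them, the collar rests on them. Upturned tips and the back rise 6 mm above the prongs: lift at least 30 mm before moving sideways.
- valve: fixed throttle valve, 110 x 110 mm base plate, grey body with two flanged ports along its y; origin on the worktop under the wheel's axis, which is vertical. Nothing of valve or wheel stands higher than 126 mm.
- wheel_hub (a point): point on the wheel's vertical axis at the height of the socket's mouth (124 mm above the worktop). The handwheel is 174 mm over the rim, dark steel, three spokes, rim top 117 mm above the worktop.
- wheel_hole (a point): centre of the mouth (top) of the upright round socket, a bright steel tube inside the rim, 58 mm from the axis; turns with the wheel. Bore 18 mm, right through, 26 mm deep; 32 mm outside. Fully in, the collar rests on the mouth: handle_collar meets this point, grip centre 36 mm above it. The pin revolves freely in it, so the handle can be led in a circle without turning the hand.
- wheel (a joint): wheel angle in rad: 0 = closed, at the clockwise stop; grows counterclockwise seen from above (opening), 6.283 a turn, about five turns in all. Starts less than one turn open. The socket's direction from the axis, in the valve's own x-y frame, is this angle. Stays where it is left; turning takes about 0.12 N m (2 N at the handle).
- beaker: bystander: glass beaker 54 mm diameter, 70 mm high, origin under its centre; leave it alone
- timer: bystander: white bench timer 62 x 66 x 20 mm, origin under its centre; leave it alone
- reagent: bystander: small bottle 46 mm diameter, 96 mm high, origin under its centre; leave it alone
- marker: bystander: marker pen 130 mm long, 13 mm thick, lying, origin under its centre; leave it alone
Mind the look-alikes: they are no part of the job. What is shaped like the handle but green is not meant.

How it is judged:
By the outcome, as a careful person would: the job done as asked, in the order asked, and still so for the second after the job is handed in, while the arm keeps its last pose, push and grip.
It also fails if it takes over 72 s, if anything falls off the work surface, if the arm or the gripper's body presses on something with over 40 N, if the wrist force passes 120 N, or if a joint passes its speed limit or range.

## Working session

There is one attempt and no reset: what is moved stays moved. The work goes in short steps, Python scripts to look and compute and a tool call to move; the robot and the scene stay as the last step left them, time stands still between calls to the robot, and variables do not carry over. Pictures are saved under pics/ and viewed, on a budget of 10 in all, crops included, one or two more only if the job needs it, and the job is handed in when it is done.

Besides the shell and the picture viewer there is one more tool, called after "Call:" as name(argument=value, ...) on one line, values as JSON. servo_tool: Moves the arm, as the interface text tells. Its arguments: {"type":"object","properties":{"moves":{"type":"array","items":{"type":"object","properties":{"travel":{"type":"array","items":{"type":"number"}},"dr":{"type":"array","items":{"type":"number"}}}}},"claw":{"type":"number"},"squeeze":{"type":"number"}},"required":["moves"]}

```bash
ls; mkdir -p pics; python3 - <<'E'
from workcell import manip
import cv2
for n in("scene","top"):
    cv2.imwrite(f"pics/{n}0.png",manip.camera(n)); c=manip.calibration(n); print(n,c)
o=manip.get_obs(); print(o); print(manip.tcp_to_grasp)
E
```

```text
pics
scene {'intrinsics': array([[415.19838156,   0.        , 260.61306992],
       [  0.        , 415.19838156, 190.39501709],
       [  0.        ,   0.        ,   1.        ]]), 'distortion': array([0.03238053, 0.        , 0.        , 0.        , 0.        ]), 'view': array([[-0.5539456 , -0.83252844,  0.006377  ,  0.33291415],
       [-0.55826774,  0.36575457, -0.74468834,  0.3898771 ],
       [ 0.6176418 , -0.41607691, -0.6673819 ,  0.98269637],
       [ 0.        ,  0.        ,  0.        ,  1.        ]])}
top {'intrinsics': array([[371.13897111,   0.        , 256.98278294],
       [  0.        , 371.13897111, 194.60507181],
       [  0.        ,   0.        ,   1.        ]]), 'distortion': array([-0.04748894,  0.        ,  0.        ,  0.        ,  0.        ]), 'view': array([[ 0.00737756, -0.99950542, -0.03056927,  0.02456789],
       [-0.98316096, -0.00166811, -0.1827341 ,  0.56272271],
       [ 0.18259273,  0.03140264, -0.98268701,  1.12285777],
       [ 0.        ,  0.        ,  0.        ,  1.        ]])}
{'clock': 0.1, 'joint_pos': array([ 1.07937659,  0.33282774, -0.06471619,  1.46085383,  0.02163057,
        1.34986096, -0.08850803]), 'joint_velocities': array([ 0.0020564 , -0.00150618, -0.00115404, -0.00286745, -0.00162048,
       -0.00081692,  0.00035481]), 'tau': array([ 2.02480391e-03, -6.26747489e+01,  4.96667961e-02, -3.92425311e+01,
        1.63581310e-02,  7.11219109e-03, -1.13797282e-04]), 'position': array([ 0.28224871, -0.55727816,  0.23058529]), 'ee_rot': array([ 8.52016045e-01, -5.23515297e-01, -5.53513289e-04, -2.93777222e-04]), 'ft_force': array([ 0.1837066 ,  0.18402114, -1.19324115]), 'torque': array([0.02596574, 0.01243405, 0.02725258]), 'grip_width': 0.9978624262410729}
-0.0187
```

View pics/scene0.png

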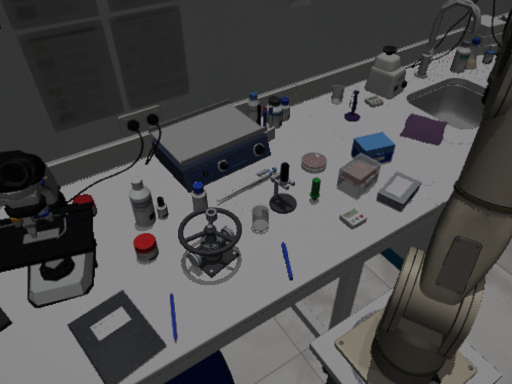

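View pics/top0.png

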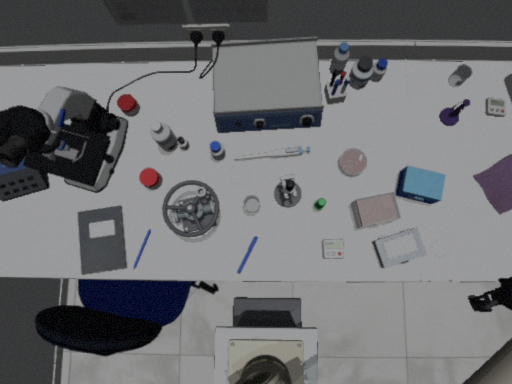

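The scene shows the black handle on its stand at scene (284,172), top (290,185). Look-alikes are the green handle at scene (316,188), top (321,203), and the purple stand at scene (353,105), top (452,115). I choose the black one and will check it with close crops.

```bash
python3 - <<'E'
import cv2,numpy as np
t=cv2.imread("pics/top0.png");s=cv2.imread("pics/scene0.png")
def g(i): return np.uint8(255*(i/255.)**0.6)
cv2.imwrite("pics/tc.png",g(cv2.resize(t[165:255,155:335],None,fx=4.4,fy=4.4,interpolation=cv2.INTER_CUBIC)))
cv2.imwrite("pics/sc.png",g(cv2.resize(s[150:280,170:335],None,fx=4.5,fy=4.5,interpolation=cv2.INTER_CUBIC)))
E
```

```text
(no output)
```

View pics/tc.png

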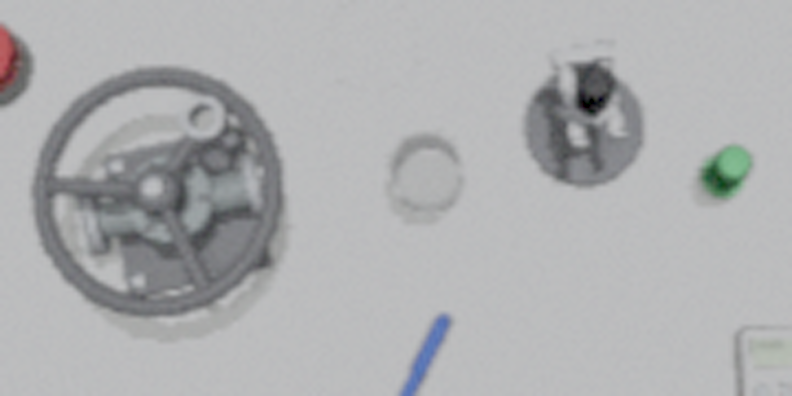

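View pics/sc.png

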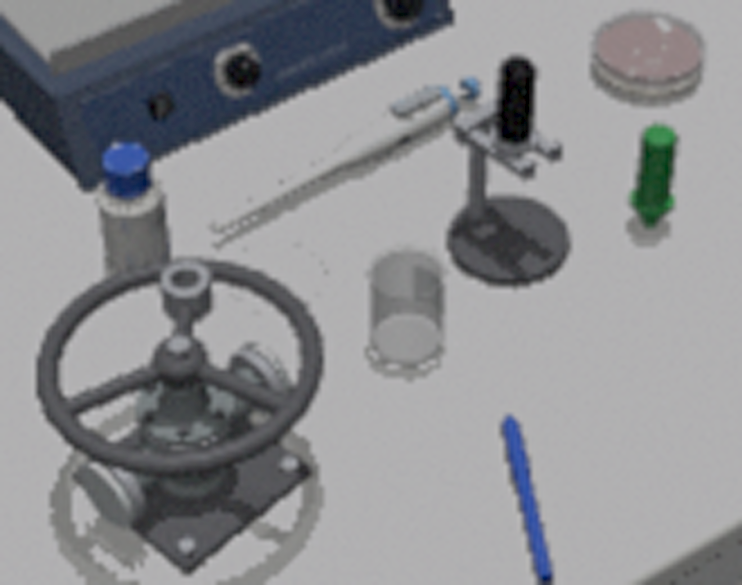

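Top crop: the black handle hangs on the fork with its grip top near crop (597,80). The socket mouth is at (206,116), the rim centre at (158,192). In the scene crop the grip runs from (516,65) to (515,138), and the socket mouth is at (186,279). The green one stands off the stand and is rejected.

```bash
cat > h.py <<'E'
from workcell import manip
import numpy as np, cv2
from scipy.optimize import least_squares
def proj(n,P):
    c=manip.calibration(n);V=c["view"]
    return cv2.projectPoints(np.float64(P).reshape(-1,1,3),cv2.Rodrigues(V[:3,:3])[0],V[:3,3],c["intrinsics"],c["distortion"])[0].reshape(-1,2)
def uncrop(uv,o,f): return (np.array(uv)+.5)/f-.5+np.array(o)
def atz(n,uv,z,g=(.6,0)):
    return least_squares(lambda p:(proj(n,[p[0],p[1],z])[0]-uv),g).x
E
python3 - <<'E'
from h import *
T=lambda *u:uncrop(u,(155,165),4.4); S=lambda *u:uncrop(u,(170,150),4.5)
print("hole",atz("top",T(206,116),.124),atz("scene",S(186,279),.124))
print("rim",atz("top",T(158.5,192),.117))
print("knob",atz("top",T(157,188),.126),atz("scene",S(180,343),.126))
print("grip centre",atz("scene",S(516,101),.136),"top",atz("scene",S(517,65),.167),atz("top",T(597,80),.167),"ctop",atz("top",T(596,88),.14))
for n in("top","scene"):
    V=manip.calibration(n)["view"];print(-V[:3,:3].T@V[:3,3])
E
```

```text
hole [0.56002953 0.19121316] [0.5561562  0.19754848]
rim [0.50874479 0.2232023 ]
knob [0.51013858 0.22240734] [0.50845296 0.22738016]
grip centre [ 0.57334552 -0.06778928] top [ 0.57392405 -0.06733194] [ 0.57581771 -0.07165611] ctop [ 0.57627308 -0.0725468 ]
[ 0.34804008 -0.00976628  1.2069974 ]
[-0.20488222  0.54343844  0.94404772]
```

Call:
servo_tool(moves=[{"travel":[-15,-24,0]},{"travel":[-30,-48,0]},{"travel":[-30,-48,0]},{"travel":[-30,-48,0]},{"travel":[-30,-48,0]},{"travel":[-30,-48,0]},{"travel":[-30,-48,0]},{"travel":[-30,-48,0]},{"travel":[-30,-48,0]},{"travel":[-30,-48,0]},{"travel":[-15,-24,0]},{"travel":[0,0,0]}], claw=0, squeeze=60)

```text
$.moves[0]: bad value
```

Call:
servo_tool(moves=[{"dr":[0,0,-10.5]},{"dr":[0,0,-10.5]},{"dr":[0,0,-10.5]},{"dr":[0,0,-10.5]},{"dr":[0,0,-10.5]},{"dr":[0,0,-10.5]},{"travel":[0,0,0]}])

```text
$.moves[0]: bad value
```

Call:
servo_tool(moves=[{"travel":[-15,-24,0],"dr":[0,0,0]},{"travel":[-30,-48,0],"dr":[0,0,0]},{"travel":[-30,-48,0],"dr":[0,0,0]},{"travel":[-30,-48,0],"dr":[0,0,0]},{"travel":[-30,-48,0],"dr":[0,0,0]},{"travel":[-30,-48,0],"dr":[0,0,0]},{"travel":[-30,-48,0],"dr":[0,0,0]},{"travel":[-30,-48,0],"dr":[0,0,0]},{"travel":[-30,-48,0],"dr":[0,0,0]},{"travel":[-30,-48,0],"dr":[0,0,0]},{"travel":[-15,-24,0],"dr":[0,0,0]},{"travel":[0,0,0],"dr":[0,0,0]}], claw=0, squeeze=60)

```text
clock: 1.6
position: [0.5756, -0.0702, 0.2308]
ee_rot: [0.853, -0.522, -0.001, -0.0]
ft_force: [-0.2, -0.1, -0.3]
grip_width: 1.001
```

Call:
servo_tool(moves=[{"travel":[0,0,0],"dr":[0,0,-10.5]},{"travel":[0,0,0],"dr":[0,0,-10.5]},{"travel":[0,0,0],"dr":[0,0,-10.5]},{"travel":[0,0,0],"dr":[0,0,-10.5]},{"travel":[0,0,0],"dr":[0,0,-10.5]},{"travel":[0,0,0],"dr":[0,0,-10.5]},{"travel":[0,0,0],"dr":[0,0,0]}])

```text
clock: 2.48
position: [0.5745, -0.0745, 0.2311]
ee_rot: [1.0, -0.003, -0.0, 0.0]
ft_force: [0.6, 0.0, 0.8]
grip_width: 1.002
```

```bash
cat >> h.py <<'E'
def pair(name,tc,sc,w=80,h=110,f=5):
    "crops centred on tc (top) and sc (scene), side by side; prints origins"
    out=[]
    for n,c in(("top",tc),("scene",sc)):
        o=np.array([int(c[0]-w/2),int(c[1]-h/2)]);i=manip.camera(n)[o[1]:o[1]+h,o[0]:o[0]+w]
        out.append(cv2.resize(np.uint8(255*(i/255.)**.6),None,fx=f,fy=f,interpolation=cv2.INTER_CUBIC));print(n,"origin",o)
    cv2.imwrite("pics/"+name,np.hstack(out))
E
python3 - <<'E'
from h import *
o=manip.get_obs();print(o["position"],o["joint_pos"].round(2))
P=[.5745,-.0695,.15]
pair("p1.png",proj("top",P)[0],proj("scene",P)[0])
E
```

```text
[ 0.57454415 -0.0744832   0.23107431] [ 0.53  0.29 -0.58  1.56  0.16  1.34 -0.07]
top origin [249 129]
scene origin [244 113]
```

View pics/p1.png

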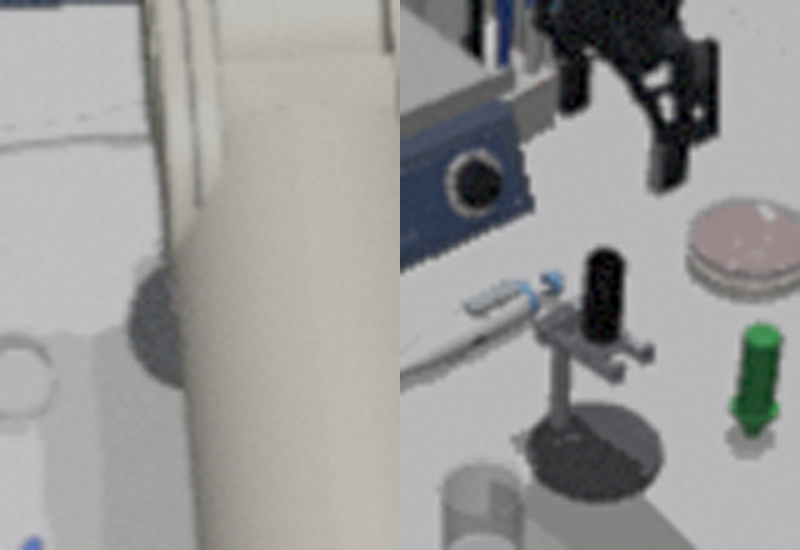

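```bash
python3 - <<'E'
from h import *
x,y,z=manip.get_obs()["position"]
for d in(-.047,.047): print(proj("scene",[x+d,y,z+.013])[0]-[244,113])
print((proj("scene",[x,y,z+.013])[0]-[244,113])*5+[400,0], (proj("scene",[x,y,.167])[0]-[244,113])*5+[400,0])
print((proj("scene",[.5745,-.0695,.167])[0]-[244,113])*5+[400,0])
E
```

```text
[53.23208607 37.25896174]
[33.98934496 21.48264264]
[616.89340445 145.91300733] [610.55576601 250.82634964]
[604.83980255 253.56471216]
```

The scene view fits the forward kinematics well, with the grip at about (0.574,-0.069). The top view is hidden by the arm. Descending to grasp.

Call:
servo_tool(moves=[{"travel":[0,-5,10],"dr":[0,0,0]},{"travel":[0,0,25],"dr":[0,0,0]},{"travel":[0,0,30],"dr":[0,0,0]},{"travel":[0,0,25],"dr":[0,0,0]},{"travel":[0,0,18],"dr":[0,0,0]},{"travel":[0,0,0],"dr":[0,0,0]},{"travel":[0,0,0],"dr":[0,0,0]}])

```text
clock: 3.45
position: [0.5756, -0.068, 0.1242]
ee_rot: [1.0, -0.001, 0.001, 0.0]
ft_force: [0.2, 0.6, -0.9]
grip_width: 0.998
```

Call:
servo_tool(moves=[{"travel":[0,0,0],"dr":[0,0,0]},{"travel":[0,0,0],"dr":[0,0,0]},{"travel":[0,0,0],"dr":[0,0,0]},{"travel":[0,0,0],"dr":[0,0,0]},{"travel":[0,0,0],"dr":[0,0,0]},{"travel":[0,0,0],"dr":[0,0,0]},{"travel":[0,0,0],"dr":[0,0,0]},{"travel":[0,0,0],"dr":[0,0,0]}], claw=1, squeeze=60)

```text
clock: 4.45
position: [0.5753, -0.0682, 0.1237]
ee_rot: [1.0, -0.001, 0.0, 0.0]
ft_force: [-1.0, -0.2, 4.8]
grip_width: 0.289
```

Call:
servo_tool(moves=[{"travel":[0,0,-10],"dr":[0,0,0]},{"travel":[0,0,-25],"dr":[0,0,0]},{"travel":[0,0,-25],"dr":[0,0,0]},{"travel":[0,0,-20],"dr":[0,0,0]},{"travel":[0,0,0],"dr":[0,0,0]},{"travel":[0,0,0],"dr":[0,0,0]}])

```text
clock: 5.2
position: [0.5746, -0.0681, 0.2024]
ee_rot: [1.0, -0.001, -0.001, -0.0]
ft_force: [-0.6, -0.3, -1.6]
grip_width: 0.291
```

Call:
servo_tool(moves=[{"travel":[-1,-15,0],"dr":[0,0,0]},{"travel":[-2,-30,0],"dr":[0,0,0]},{"travel":[-3,-40,0],"dr":[0,0,0]},{"travel":[-3,-45,0],"dr":[0,0,0]},{"travel":[-3,-45,0],"dr":[0,0,0]},{"travel":[-3,-40,0],"dr":[0,0,0]},{"travel":[-2,-30,0],"dr":[0,0,0]},{"travel":[-1,-18,0],"dr":[0,0,0]},{"travel":[0,0,0],"dr":[0,0,0]},{"travel":[0,0,0],"dr":[0,0,0]},{"travel":[0,0,0],"dr":[0,0,0]}])

```text
clock: 6.58
position: [0.5581, 0.1935, 0.2032]
ee_rot: [1.0, -0.002, 0.0, 0.0]
ft_force: [-0.6, -0.3, -1.6]
grip_width: 0.291
```

```bash
python3 - <<'E'
from h import *
o=manip.get_obs();print(o["position"],o["ft_force"],o["ee_rot"].round(4))
P=[.5575,.195,.16]
pair("p2.png",proj("top",P)[0],proj("scene",P)[0])
E
```

```text
[0.55813117 0.19345495 0.20319326] [-0.60090502 -0.27354994 -1.59680461] [ 1.0e+00 -2.3e-03  0.0e+00  3.0e-04]
top origin [157 134]
scene origin [170 146]
```

View pics/p2.png

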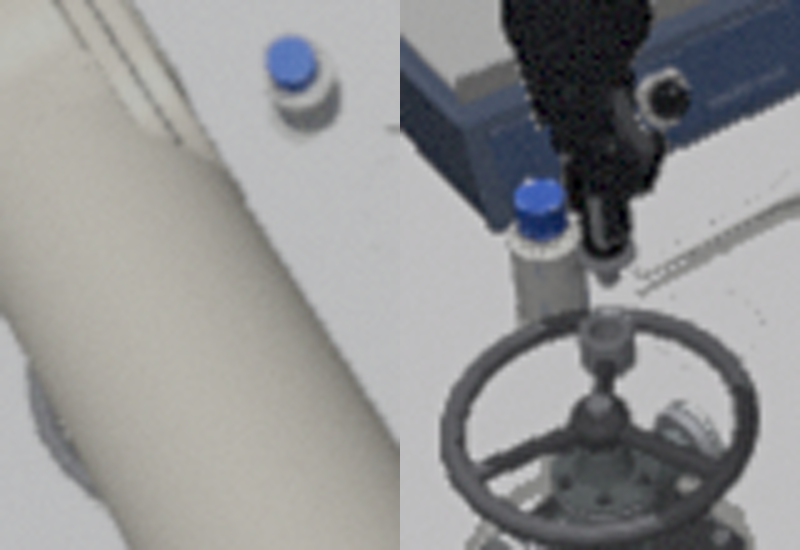

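```bash
python3 - <<'E'
from h import *
i=np.mean([manip.camera("scene") for _ in range(4)],0)[185:230,195:230]
cv2.imwrite("pics/p3.png",cv2.resize(np.uint8(255*(i/255.)**.6),None,fx=13,fy=13,interpolation=cv2.INTER_CUBIC))
E
```

```text
(no output)
```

View pics/p3.png

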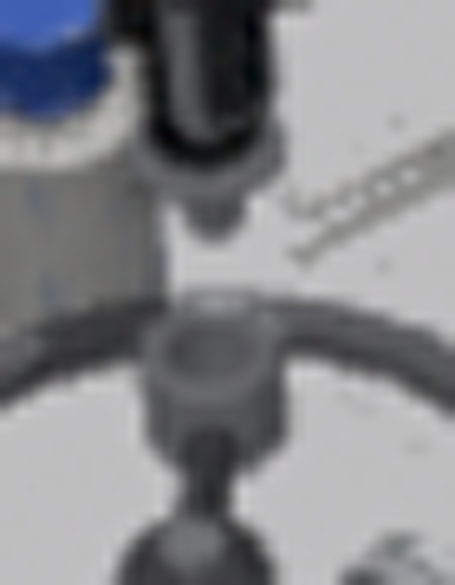

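```bash
cat >> h.py <<'E'
def box(c,r,z,o,f):
    a=np.linspace(0,6.28,60);q=(proj("scene",np.c_[c[0]+r*np.cos(a),c[1]+r*np.sin(a),a*0+z])-o+.5)*f-.5
    return "x %.0f..%.0f y %.0f..%.0f"%(q[:,0].min(),q[:,0].max(),q[:,1].min(),q[:,1].max())
E
python3 - <<'E'
from h import *
o=[195,185];c=manip.get_obs()["position"][:2]
print("collar",box(c,.017,.1795,o,13),box(c,.017,.1845,o,13)); print("tip r6",box(c,.006,.1575,o,13))
for h in([.5575,.195],[.556,.1975],[.56,.192]): print("mouth",h,box(h,.016,.124,o,13),"bore",box(h,.009,.124,o,13))
E
```

```text
collar x 120..284 y 98..209 x 118..282 y 81..191
tip r6 x 181..238 y 210..249
mouth [0.5575, 0.195] x 146..295 y 292..397 bore x 179..263 y 314..373
mouth [0.556, 0.1975] x 139..288 y 300..405 bore x 172..256 y 323..382
mouth [0.56, 0.192] x 153..302 y 280..384 bore x 185..269 y 302..361
```

```bash
python3 - <<'E'
from h import *
o=np.array([195,185]);c=manip.get_obs()["position"]
u=lambda x,y:uncrop((x,y),o,13)
h=atz("scene",u(218,345.5),.124)
for d in((7,-6),(5,-5),(8,-4)):
    p=(proj("scene",[*c[:2],.1575])[0]-o+.5)*13-.5+d
    a=atz("scene",u(*p),.1575); print(h,a,"move mm",(h-a)*1e3)
E
```

```text
[0.55733253 0.19575769] [0.55862241 0.19258197] move mm [-1.28988164  3.17571616]
[0.55733253 0.19575769] [0.55858303 0.19308256] move mm [-1.25050781  2.67512153]
[0.55733253 0.19575769] [0.55796473 0.19270061] move mm [-0.63219888  3.05707738]
```

Call:
servo_tool(moves=[{"travel":[-1,-2.5,8],"dr":[0,0,0]},{"travel":[0,0,10],"dr":[0,0,0]},{"travel":[0,0,8],"dr":[0,0,0]},{"travel":[0,0,4],"dr":[0,0,0]},{"travel":[0,0,3],"dr":[0,0,0]},{"travel":[0,0,3],"dr":[0,0,0]},{"travel":[0,0,2],"dr":[0,0,0]},{"travel":[0,0,0],"dr":[0,0,0]}])

```text
clock: 7.88
position: [0.557, 0.1975, 0.1654]
ee_rot: [1.0, -0.001, 0.0, -0.0]
ft_force: [1.0, 1.0, -1.8]
grip_width: 0.291
```

Call:
servo_tool(moves=[{"travel":[0,0,3],"dr":[0,0,0]},{"travel":[0,0,3],"dr":[0,0,0]},{"travel":[0,0,3],"dr":[0,0,0]},{"travel":[0,0,0],"dr":[0,0,0]}])

```text
clock: 8.38
position: [0.5569, 0.1973, 0.1561]
ee_rot: [1.0, -0.001, 0.0, 0.0]
ft_force: [3.6, 0.5, -3.9]
grip_width: 0.289
```

```bash
python3 - <<'E'
from h import *
o=manip.get_obs();print(o["position"],o["ft_force"],o["torque"])
i=np.mean([manip.camera("scene") for _ in range(4)],0)[175:265,180:250]
cv2.imwrite("pics/p4.png",cv2.resize(np.uint8(255*(i/255.)**.6),None,fx=6.5,fy=6.5,interpolation=cv2.INTER_CUBIC))
E
```

```text
[0.55690681 0.19729312 0.15607197] [ 3.57162666  0.54882009 -3.94804825] [ 0.11170524 -0.92974336 -0.00938213]
```

View pics/p4.png

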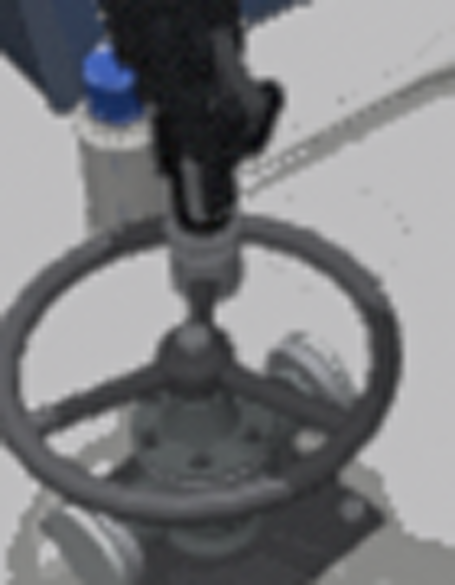

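The pin has entered the bore and the collar is about 8 mm above the mouth, at crop (205,235). The small side force in x says to shift +1 mm. Seating now.

Call:
servo_tool(moves=[{"travel":[1,0,2],"dr":[0,0,0]},{"travel":[0,0,2],"dr":[0,0,0]},{"travel":[0,0,2],"dr":[0,0,0]},{"travel":[0,0,1],"dr":[0,0,0]},{"travel":[0,0,1],"dr":[0,0,0]},{"travel":[0,0,0],"dr":[0,0,0]}])

```text
clock: 9.32
position: [0.5577, 0.1974, 0.1482]
ee_rot: [1.0, -0.001, -0.0, 0.0]
ft_force: [1.8, -0.5, -1.5]
grip_width: 0.29
```

Call:
servo_tool(moves=[{"travel":[0,0,1],"dr":[0,0,0]},{"travel":[0,0,1],"dr":[0,0,0]},{"travel":[0,0,0],"dr":[0,0,0]}])

```text
clock: 9.7
position: [0.5581, 0.1978, 0.1477]
ee_rot: [1.0, -0.001, 0.001, -0.0]
ft_force: [-1.4, -1.2, 9.1]
grip_width: 0.289
```

```bash
cat >> h.py <<'E'
def arc(hub,a0,step,n,start=None,r=58.):
    a=np.radians(a0+step*np.arange(n+1));P=np.c_[hub[0]*1e3+r*np.cos(a),hub[1]*1e3+r*np.sin(a)]
    if start is not None:P[0]=np.array(start[:2])*1e3
    q=np.round(P-P[0],1);d=np.diff(q,axis=0)*[1,-1];print([[float(round(v,1)+0) for v in r] for r in d])
E
python3 - <<'E'
from h import *
arc((.5089,.2284),-32,-10,12)
E
```

```text
[[-6.1, 8.1], [-7.4, 6.9], [-8.5, 5.5], [-9.3, 3.9], [-9.8, 2.3], [-10.1, 0.5], [-10.0, -1.2], [-9.7, -3.0], [-9.0, -4.5], [-8.1, -6.1], [-6.9, -7.4], [-5.5, -8.5]]
```

Call:
servo_tool(moves=[{"travel":[-6.1,8.1,0],"dr":[0,0,0]},{"travel":[-7.4,6.9,0],"dr":[0,0,0]},{"travel":[-8.5,5.5,0],"dr":[0,0,0]},{"travel":[-9.3,3.9,0],"dr":[0,0,0]},{"travel":[0,0,0],"dr":[0,0,0]}])

```text
clock: 10.32
position: [0.5262, 0.1737, 0.1476]
ee_rot: [1.0, -0.001, 0.001, -0.0]
ft_force: [-1.6, 0.9, 10.4]
grip_width: 0.288
```

Call:
servo_tool(moves=[{"travel":[-9.8,2.3,0],"dr":[0,0,0]},{"travel":[-10.1,0.5,0],"dr":[0,0,0]},{"travel":[-10.0,-1.2,0],"dr":[0,0,0]},{"travel":[-9.7,-3.0,0],"dr":[0,0,0]},{"travel":[-9.0,-4.5,0],"dr":[0,0,0]},{"travel":[-8.1,-6.1,0],"dr":[0,0,0]},{"travel":[0,0,0],"dr":[0,0,0]}])

```text
clock: 11.2
position: [0.47, 0.1867, 0.1476]
ee_rot: [1.0, -0.001, 0.001, -0.001]
ft_force: [0.5, 3.2, 6.8]
grip_width: 0.294
```

```bash
python3 - <<'E'
from h import *
arc((.5089,.2284),-132,-5,10)
E
```

```text
[[-3.6, -3.5], [-3.3, -3.9], [-2.9, -4.1], [-2.6, -4.4], [-2.2, -4.5], [-1.8, -4.8], [-1.3, -4.9], [-0.9, -4.9], [-0.5, -5.1], [-0.1, -5.0]]
```

Call:
servo_tool(moves=[{"travel":[-3.6,-3.5,0],"dr":[0,0,0]},{"travel":[-3.3,-3.9,0],"dr":[0,0,0]},{"travel":[-2.9,-4.1,0],"dr":[0,0,0]},{"travel":[-2.6,-4.4,0],"dr":[0,0,0]},{"travel":[-2.2,-4.5,0],"dr":[0,0,0]},{"travel":[-1.8,-4.8,0],"dr":[0,0,0]},{"travel":[0,0,0],"dr":[0,0,0]}])

```text
clock: 12.08
position: [0.4546, 0.2112, 0.1476]
ee_rot: [1.0, -0.001, 0.002, -0.001]
ft_force: [3.0, 0.9, 7.6]
grip_width: 0.288
```

Call:
servo_tool(moves=[{"travel":[-1.3,-4.9,0],"dr":[0,0,0]},{"travel":[-0.9,-4.9,0],"dr":[0,0,0]},{"travel":[0,0,0],"dr":[0,0,0]}])

```text
clock: 12.45
position: [0.4526, 0.2207, 0.1476]
ee_rot: [1.0, -0.001, 0.002, -0.0]
ft_force: [3.6, 0.9, 6.9]
grip_width: 0.288
```

Call:
servo_tool(moves=[{"travel":[-0.0,-5.1,0],"dr":[0,0,0]},{"travel":[0.4,-5.0,0],"dr":[0,0,0]},{"travel":[0,0,0],"dr":[0,0,0]}])

```text
clock: 12.82
position: [0.4529, 0.2307, 0.1476]
ee_rot: [1.0, -0.001, 0.002, -0.0]
ft_force: [2.4, -0.5, 8.9]
grip_width: 0.288
```

```bash
python3 - <<'E'
from h import *
M=np.array([(.5581,.1978),(.5262,.1737),(.470,.1867),(.4546,.2112),(.4526,.2207),(.4529,.2307)])
s=least_squares(lambda p:np.hypot(*(M-p).T)-.058,(.51,.228));print(s.x,s.fun*1e3)
h=s.x;a=np.degrees(np.arctan2(*(M[-1]-h)[::-1]));print(a)
arc(h,a,-5,2,M[-1]); arc(h,a-10,-10,12); arc(h,a-130,-10,6)
E
```

```text
[0.50996043 0.22926465] [-0.48963025 -0.11084438  0.38309396  0.23322836 -0.00368812 -0.9215201 ]
178.55903700377806
[[-0.6, -5.1], [0.8, -5.0]]
[[2.9, -9.7], [4.5, -9.0], [6.0, -8.2], [7.3, -6.9], [8.4, -5.6], [9.3, -4.1], [9.8, -2.3], [10.1, -0.7], [10.1, 1.2], [9.6, 2.8], [9.1, 4.5], [8.1, 6.0]]
[[7.0, 7.3], [5.6, 8.5], [4.0, 9.2], [2.4, 9.8], [0.6, 10.1], [-1.1, 10.1]]
```

Call:
servo_tool(moves=[{"travel":[0.2,-5.1,0],"dr":[0,0,0]},{"travel":[0.8,-5.0,0],"dr":[0,0,0]},{"travel":[0,0,0],"dr":[0,0,0]}])

```text
clock: 13.2
position: [0.4541, 0.2406, 0.1476]
ee_rot: [1.0, -0.002, 0.002, -0.0]
ft_force: [4.0, -1.1, 9.0]
grip_width: 0.291
```

Call:
servo_tool(moves=[{"travel":[3.9,-9.7,0],"dr":[0,0,0]},{"travel":[4.5,-9.0,0],"dr":[0,0,0]},{"travel":[6.0,-8.2,0],"dr":[0,0,0]},{"travel":[7.3,-6.9,0],"dr":[0,0,0]},{"travel":[8.4,-5.6,0],"dr":[0,0,0]},{"travel":[9.3,-4.1,0],"dr":[0,0,0]},{"travel":[9.8,-2.3,0],"dr":[0,0,0]},{"travel":[0,0,0],"dr":[0,0,0]}])

```text
clock: 14.2
position: [0.5033, 0.2863, 0.1477]
ee_rot: [1.0, -0.002, 0.001, -0.0]
ft_force: [2.2, -1.5, 9.3]
grip_width: 0.284
```

Call:
servo_tool(moves=[{"travel":[10.1,-0.7,0],"dr":[0,0,0]},{"travel":[10.1,1.2,0],"dr":[0,0,0]},{"travel":[9.6,2.8,0],"dr":[0,0,0]},{"travel":[9.1,4.5,0],"dr":[0,0,0]},{"travel":[0,0,0],"dr":[0,0,0]}])

```text
clock: 14.82
position: [0.5419, 0.2783, 0.1477]
ee_rot: [1.0, -0.002, 0.001, -0.0]
ft_force: [1.4, -1.8, 9.8]
grip_width: 0.288
```

Now at about 57°, with the stop expected near 13°. I'll recompute the hub and approach in small steps.

```bash
python3 - <<'E'
from h import *
M=np.array([(.5581,.1978),(.5262,.1737),(.470,.1867),(.4546,.2112),(.4526,.2207),(.4529,.2307),(.4541,.2406),(.5033,.2863),(.5419,.2783)])
s=least_squares(lambda p:np.hypot(*(M-p).T)-.058,(.51,.228));print(s.x,s.fun*1e3)
h=s.x;a=np.degrees(np.arctan2(*(M[-1]-h)[::-1]));print(a)
arc(h,a,-5,12,M[-1])
E
```

```text
[0.51021391 0.2291486 ] [-0.7652895  -0.2929621   0.47257817  0.4385105   0.23007609 -0.66509426
 -0.72953861 -0.43191232  0.47963977]
57.19162316626587
[[3.9, 3.3], [3.8, 3.3], [3.6, 3.6], [3.2, 3.9], [2.9, 4.2], [2.5, 4.3], [2.1, 4.6], [1.7, 4.8], [1.3, 4.9], [0.9, 5.0], [0.4, 5.0], [-0.1, 5.1]]
```

Call:
servo_tool(moves=[{"travel":[4.1,3.3,0],"dr":[0,0,0]},{"travel":[3.8,3.3,0],"dr":[0,0,0]},{"travel":[3.6,3.6,0],"dr":[0,0,0]},{"travel":[3.2,3.9,0],"dr":[0,0,0]},{"travel":[2.9,4.2,0],"dr":[0,0,0]},{"travel":[2.5,4.3,0],"dr":[0,0,0]},{"travel":[0,0,0],"dr":[0,0,0]}])

```text
clock: 15.7
position: [0.561, 0.2562, 0.1477]
ee_rot: [1.0, -0.001, 0.001, -0.001]
ft_force: [-0.8, -0.1, 9.2]
grip_width: 0.29
```

Call:
servo_tool(moves=[{"travel":[2.1,4.6,0],"dr":[0,0,0]},{"travel":[0,0,0],"dr":[0,0,0]}])

```text
clock: 15.95
position: [0.563, 0.2517, 0.1477]
ee_rot: [1.0, -0.001, 0.001, -0.001]
ft_force: [-1.6, 0.2, 9.9]
grip_width: 0.289
```

Call:
servo_tool(moves=[{"travel":[0.9,2.4,0],"dr":[0,0,0]},{"travel":[0.8,2.4,0],"dr":[0,0,0]},{"travel":[0,0,0],"dr":[0,0,0]}])

```text
clock: 16.32
position: [0.5646, 0.2473, 0.1477]
ee_rot: [1.0, -0.001, 0.001, -0.001]
ft_force: [-1.9, 0.9, 8.9]
grip_width: 0.288
```

Call:
servo_tool(moves=[{"travel":[0.7,2.4,0],"dr":[0,0,0]},{"travel":[0.6,2.5,0],"dr":[0,0,0]},{"travel":[0,0,0],"dr":[0,0,0]}])

```text
clock: 16.7
position: [0.566, 0.2425, 0.1477]
ee_rot: [1.0, -0.001, 0.001, -0.001]
ft_force: [-1.3, 1.7, 9.3]
grip_width: 0.287
```

Call:
servo_tool(moves=[{"travel":[0.5,2.5,0],"dr":[0,0,0]},{"travel":[0,0,0],"dr":[0,0,0]}])

```text
clock: 16.95
position: [0.5665, 0.24, 0.1477]
ee_rot: [1.0, -0.001, 0.001, -0.001]
ft_force: [-0.9, 1.2, 9.9]
grip_width: 0.288
```

Call:
servo_tool(moves=[{"travel":[0.3,2.5,0],"dr":[0,0,0]},{"travel":[0,0,0],"dr":[0,0,0]}])

```text
clock: 17.2
position: [0.5665, 0.2394, 0.1478]
ee_rot: [1.0, -0.0, 0.001, -0.002]
ft_force: [-0.1, 7.2, 6.8]
grip_width: 0.287
```

Call:
servo_tool(moves=[{"travel":[0.2,2,0],"dr":[0,0,0]},{"travel":[0,0,0],"dr":[0,0,0]},{"travel":[0,0,0],"dr":[0,0,0]}])

```text
clock: 17.58
position: [0.5664, 0.239, 0.1478]
ee_rot: [1.0, 0.0, 0.001, -0.003]
ft_force: [0.8, 11.1, 4.1]
grip_width: 0.289
```

```bash
python3 - <<'E'
from h import *
o=manip.get_obs();print(o["position"],o["ft_force"])
a=np.mean([manip.camera("scene") for _ in range(4)],0);b=np.mean([manip.camera("top") for _ in range(2)],0)
np.savez("stop.npz",scene=a,top=b)
E
```

```text
[0.56642983 0.23896759 0.14779618] [ 0.75763874 11.14493273  4.07979953]
```

Stop confirmed: at 0.88 turn the force rises to 11 N and the handle no longer advances. Now two turns counterclockwise.

```bash
python3 - <<'E'
from h import *
h=(.5102,.2291)
for k in range(3): arc(h,14.5+120*k,10,12)
E
```

```text
[[-3.4, -9.5], [-5.0, -8.8], [-6.4, -7.8], [-7.7, -6.6], [-8.7, -5.1], [-9.5, -3.6], [-9.9, -1.8], [-10.1, -0.1], [-10.0, 1.7], [-9.5, 3.3], [-8.8, 5.0], [-7.8, 6.5]]
[[-6.6, 7.7], [-5.1, 8.7], [-3.5, 9.5], [-1.9, 9.9], [-0.1, 10.1], [1.7, 10.0], [3.4, 9.5], [5.0, 8.8], [6.4, 7.8], [7.7, 6.6], [8.7, 5.1], [9.5, 3.6]]
[[9.9, 1.8], [10.2, 0.1], [9.9, -1.6], [9.6, -3.4], [8.8, -5.0], [7.8, -6.4], [6.5, -7.7], [5.1, -8.7], [3.6, -9.5], [1.8, -9.9], [0.1, -10.1], [-1.6, -10.0]]
```

Call:
servo_tool(moves=[{"travel":[0,-2.2,0],"dr":[0,0,0]},{"travel":[0,-2,0],"dr":[0,0,0]},{"travel":[0,-2,0],"dr":[0,0,0]},{"travel":[0,-2,0],"dr":[0,0,0]},{"travel":[0,0,0],"dr":[0,0,0]}])

```text
clock: 18.5
position: [0.5666, 0.2424, 0.1476]
ee_rot: [1.0, -0.001, 0.0, 0.0]
ft_force: [-4.1, -4.3, 12.2]
grip_width: 0.29
```

Call:
servo_tool(moves=[{"travel":[-3.9,-9.5,0],"dr":[0,0,0]},{"travel":[-5.0,-8.8,0],"dr":[0,0,0]},{"travel":[-6.4,-7.8,0],"dr":[0,0,0]},{"travel":[-7.7,-6.6,0],"dr":[0,0,0]},{"travel":[-8.7,-5.1,0],"dr":[0,0,0]},{"travel":[-9.5,-3.6,0],"dr":[0,0,0]},{"travel":[-9.9,-1.8,0],"dr":[0,0,0]},{"travel":[-10.1,-0.1,0],"dr":[0,0,0]},{"travel":[-10.0,1.7,0],"dr":[0,0,0]},{"travel":[-9.5,3.3,0],"dr":[0,0,0]},{"travel":[-8.8,5.0,0],"dr":[0,0,0]},{"travel":[-7.8,6.5,0],"dr":[0,0,0]}])

```text
clock: 20.0
position: [0.4708, 0.2699, 0.1477]
ee_rot: [1.0, -0.001, 0.002, -0.001]
ft_force: [3.7, 0.1, 7.8]
grip_width: 0.286
```

Call:
servo_tool(moves=[{"travel":[-6.6,7.7,0],"dr":[0,0,0]},{"travel":[-5.1,8.7,0],"dr":[0,0,0]},{"travel":[-3.5,9.5,0],"dr":[0,0,0]},{"travel":[-1.9,9.9,0],"dr":[0,0,0]},{"travel":[-0.1,10.1,0],"dr":[0,0,0]},{"travel":[1.7,10.0,0],"dr":[0,0,0]},{"travel":[3.4,9.5,0],"dr":[0,0,0]},{"travel":[5.0,8.8,0],"dr":[0,0,0]},{"travel":[6.4,7.8,0],"dr":[0,0,0]},{"travel":[7.7,6.6,0],"dr":[0,0,0]},{"travel":[8.7,5.1,0],"dr":[0,0,0]},{"travel":[9.5,3.6,0],"dr":[0,0,0]}])

```text
clock: 21.5
position: [0.4948, 0.1735, 0.1476]
ee_rot: [1.0, -0.001, 0.0, -0.001]
ft_force: [-3.3, 3.6, 11.0]
grip_width: 0.29
```

Call:
servo_tool(moves=[{"travel":[9.9,1.8,0],"dr":[0,0,0]},{"travel":[10.1,0.1,0],"dr":[0,0,0]},{"travel":[9.9,-1.6,0],"dr":[0,0,0]},{"travel":[9.6,-3.4,0],"dr":[0,0,0]},{"travel":[8.8,-5.0,0],"dr":[0,0,0]},{"travel":[7.8,-6.4,0],"dr":[0,0,0]},{"travel":[6.5,-7.7,0],"dr":[0,0,0]},{"travel":[5.1,-8.7,0],"dr":[0,0,0]},{"travel":[3.6,-9.5,0],"dr":[0,0,0]},{"travel":[1.8,-9.9,0],"dr":[0,0,0]},{"travel":[0.1,-10.1,0],"dr":[0,0,0]},{"travel":[-1.6,-10.0,0],"dr":[0,0,0]}])

```text
clock: 23.0
position: [0.5669, 0.242, 0.1476]
ee_rot: [1.0, -0.002, 0.001, 0.001]
ft_force: [-2.4, -3.8, 11.8]
grip_width: 0.289
```

Clean first turn, ending where it began. Second turn.

Call:
servo_tool(moves=[{"travel":[-3.4,-9.5,0],"dr":[0,0,0]},{"travel":[-5.0,-8.8,0],"dr":[0,0,0]},{"travel":[-6.4,-7.8,0],"dr":[0,0,0]},{"travel":[-7.7,-6.6,0],"dr":[0,0,0]},{"travel":[-8.7,-5.1,0],"dr":[0,0,0]},{"travel":[-9.5,-3.6,0],"dr":[0,0,0]},{"travel":[-9.9,-1.8,0],"dr":[0,0,0]},{"travel":[-10.1,-0.1,0],"dr":[0,0,0]},{"travel":[-10.0,1.7,0],"dr":[0,0,0]},{"travel":[-9.5,3.3,0],"dr":[0,0,0]},{"travel":[-8.8,5.0,0],"dr":[0,0,0]},{"travel":[-7.8,6.5,0],"dr":[0,0,0]}])

```text
clock: 24.5
position: [0.4707, 0.2699, 0.1477]
ee_rot: [1.0, -0.001, 0.002, -0.001]
ft_force: [4.9, -0.3, 6.7]
grip_width: 0.293
```

Call:
servo_tool(moves=[{"travel":[-6.6,7.7,0],"dr":[0,0,0]},{"travel":[-5.1,8.7,0],"dr":[0,0,0]},{"travel":[-3.5,9.5,0],"dr":[0,0,0]},{"travel":[-1.9,9.9,0],"dr":[0,0,0]},{"travel":[-0.1,10.1,0],"dr":[0,0,0]},{"travel":[1.7,10.0,0],"dr":[0,0,0]},{"travel":[3.4,9.5,0],"dr":[0,0,0]},{"travel":[5.0,8.8,0],"dr":[0,0,0]},{"travel":[6.4,7.8,0],"dr":[0,0,0]},{"travel":[7.7,6.6,0],"dr":[0,0,0]},{"travel":[8.7,5.1,0],"dr":[0,0,0]},{"travel":[9.5,3.6,0],"dr":[0,0,0]}])

```text
clock: 26.0
position: [0.4948, 0.1734, 0.1476]
ee_rot: [1.0, -0.001, 0.0, -0.001]
ft_force: [-2.7, 3.4, 11.6]
grip_width: 0.289
```

Call:
servo_tool(moves=[{"travel":[9.9,1.8,0],"dr":[0,0,0]},{"travel":[10.1,0.1,0],"dr":[0,0,0]},{"travel":[9.9,-1.6,0],"dr":[0,0,0]},{"travel":[9.6,-3.4,0],"dr":[0,0,0]},{"travel":[8.8,-5.0,0],"dr":[0,0,0]},{"travel":[7.8,-6.4,0],"dr":[0,0,0]},{"travel":[6.5,-7.7,0],"dr":[0,0,0]},{"travel":[5.1,-8.7,0],"dr":[0,0,0]},{"travel":[3.6,-9.5,0],"dr":[0,0,0]},{"travel":[1.8,-9.9,0],"dr":[0,0,0]},{"travel":[0.1,-10.1,0],"dr":[0,0,0]},{"travel":[-1.6,-10.0,0],"dr":[0,0,0]}])

```text
clock: 27.5
position: [0.5669, 0.2419, 0.1477]
ee_rot: [1.0, -0.002, 0.001, 0.0]
ft_force: [-3.2, -4.0, 11.9]
grip_width: 0.288
```

Call:
servo_tool(moves=[{"travel":[0,0,0],"dr":[0,0,0]},{"travel":[0,0,0],"dr":[0,0,0]}])

```text
clock: 27.75
position: [0.5663, 0.2437, 0.1477]
ee_rot: [1.0, -0.001, 0.001, -0.001]
ft_force: [-1.7, 2.7, 8.3]
grip_width: 0.289
```

```bash
python3 - <<'E'
from h import *
o=manip.get_obs();print(o["clock"],o["position"],o["ft_force"])
z=np.load("stop.npz");a=np.mean([manip.camera("scene") for _ in range(4)],0)
np.save("end.npy",a)
c=(proj("scene",[.51,.228,.11])[0]).astype(int);print(c)
s=np.s_[c[1]-40:c[1]+45,c[0]-42:c[0]+42]
f=lambda i:cv2.resize(np.uint8(255*(i[s]/255.)**.6),None,fx=4.7,fy=4.7,interpolation=cv2.INTER_CUBIC)
cv2.imwrite("pics/p5.png",np.hstack([f(z["scene"]),f(a)]))
# diff over the low part of the wheel
print(np.abs(a-z["scene"])[s].mean())
E
```

```text
27.75 [0.56634843 0.24369477 0.14765442] [-1.66535199  2.66381452  8.29078305]
[209 229]
3.529890289449113
```

View pics/p5.png

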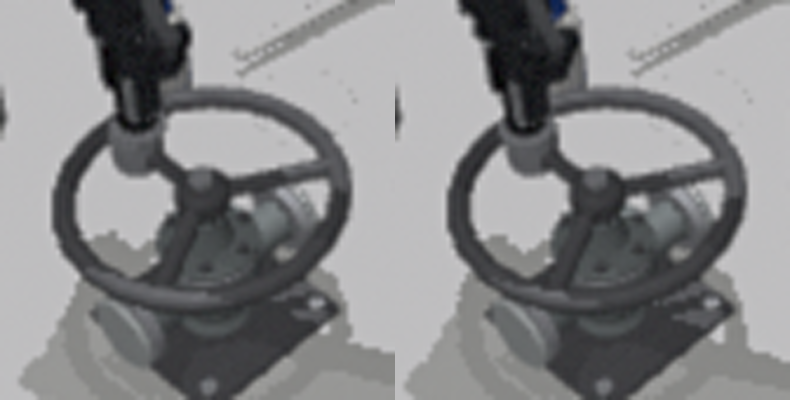

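```bash
cat >> h.py <<'E'
def prof(img,r,a0,z=.111,hub=(.5095,.2275)):
    a=np.radians(np.arange(a0-16,a0+16,.25));g=cv2.cvtColor(np.float32(img),cv2.COLOR_BGR2GRAY)
    q=np.float32(proj("scene",np.c_[hub[0]+r*np.cos(a),hub[1]+r*np.sin(a),a*0+z]))
    return cv2.remap(g,q[None,:,0],q[None,:,1],cv2.INTER_LINEAR)[0]
def shift(A,B):
    for a0 in(132,252):
        res=[]
        for r in(.045,.05,.055,.06,.065,.07):
            p,q=prof(A,r,a0),prof(B,r,a0);k=np.arange(len(p))
            e=[np.mean((np.interp(k[30:-30]+4*s,k,q)-p[30:-30])**2) for s in np.arange(-6,6.1,.1)]
            d=lambda v:(k*np.clip(v.max()*.8-v,0,None)).sum()/np.clip(v.max()*.8-v,0,None).sum()/4+a0-16
            res.append((round(np.arange(-6,6.1,.1)[np.argmin(e)],1),round(d(p),1),round(d(q),1)))
        print(a0,res)
E
python3 - <<'E'
from h import *
shift(np.load("stop.npz")["scene"],np.load("end.npy"))
E
```

```text
132 [(np.float64(0.3), np.float64(133.6), np.float64(133.9)), (np.float64(-0.1), np.float64(134.5), np.float64(134.3)), (np.float64(-0.2), np.float64(136.3), np.float64(136.2)), (np.float64(-0.1), np.float64(135.7), np.float64(135.5)), (np.float64(-0.0), np.float64(134.6), np.float64(134.7)), (np.float64(0.3), np.float64(133.7), np.float64(133.7))]
252 [(np.float64(-1.8), np.float64(250.3), np.float64(249.2)), (np.float64(-0.5), np.float64(249.5), np.float64(249.2)), (np.float64(-0.3), np.float64(251.0), np.float64(250.4)), (np.float64(-0.3), np.float64(251.7), np.float64(251.3)), (np.float64(-0.1), np.float64(251.4), np.float64(251.3)), (np.float64(-0.0), np.float64(252.3), np.float64(252.3))]
```

Call:
servo_tool(moves=[{"travel":[0,0,0],"dr":[0,0,0]},{"travel":[0,0,0],"dr":[0,0,0]},{"travel":[0,0,0],"dr":[0,0,0]},{"travel":[0,0,0],"dr":[0,0,0]}])

```text
clock: 28.45
position: [0.5664, 0.2437, 0.1477]
ee_rot: [1.0, -0.001, 0.001, -0.001]
ft_force: [-0.4, 2.9, 9.3]
grip_width: 0.287
```

```bash
python3 - <<'E'
from h import *
a=np.mean([manip.camera("scene") for _ in range(4)],0); shift(np.load("stop.npz")["scene"],a)
s0=cv2.imread("pics/scene0.png").astype(float)
for n,(x,y) in dict(beaker=(260,217),timer=(353,217),marker=(287,261),marker2=(174,316),bottle=(162,207),green=(316,188)).items():
    print(n,np.abs(a-s0)[y-14:y+14,x-12:x+12].mean().round(1))
o=manip.get_obs();print(o["clock"],o["position"],o["ft_force"],o["grip_width"])
E
```

```text
132 [(np.float64(0.2), np.float64(133.6), np.float64(133.7)), (np.float64(-0.2), np.float64(134.5), np.float64(134.3)), (np.float64(-0.2), np.float64(136.3), np.float64(136.2)), (np.float64(-0.2), np.float64(135.7), np.float64(135.5)), (np.float64(-0.1), np.float64(134.6), np.float64(134.6)), (np.float64(0.1), np.float64(133.7), np.float64(133.7))]
252 [(np.float64(-1.9), np.float64(250.3), np.float64(249.2)), (np.float64(-0.6), np.float64(249.5), np.float64(249.1)), (np.float64(-0.3), np.float64(251.0), np.float64(250.4)), (np.float64(-0.4), np.float64(251.7), np.float64(251.2)), (np.float64(-0.1), np.float64(251.4), np.float64(251.3)), (np.float64(-0.0), np.float64(252.3), np.float64(252.3))]
beaker 15.2
timer 16.6
marker 16.6
marker2 17.2
bottle 13.5
green 14.9
28.65 [0.56634599 0.2436613  0.14767947] [-1.33425746  2.27123604  9.20716194] 0.28869635169128943
```

```bash
python3 - <<'E'
from h import *
a=np.uint8(np.load("end.npy"));s0=cv2.imread("pics/scene0.png")
for n,(x,y) in dict(beaker=(260,217),timer=(353,217),marker=(287,261),bottle_bluecap=(200,195),green=(316,188)).items():
    m=cv2.matchTemplate(a[y-22:y+22,x-20:x+20],s0[y-14:y+14,x-12:x+12],cv2.TM_CCOEFF_NORMED);_,v,_,l=cv2.minMaxLoc(m);print(n,round(v,2),np.array(l)-8)
manip.hand_in()
E
```

```text
beaker 1.0 [0 0]
timer 1.0 [0 0]
marker 0.98 [0 0]
bottle_bluecap 0.58 [0 0]
green 1.0 [0 0]
the job is handed in; nothing more can be done
```

The job is done and handed in at about 29 s of the 72 s allowed. I lifted the black handle off its hook and seated its pin fully in the wheel socket. I turned the wheel clockwise about 0.88 turn to the stop, where the force rose to 11 N and the wheel stopped moving. I then backed it off two full turns and finished still gripping the seated handle.

- **Wheel angle:** the spoke images at the stop and at the end agree to within about 0.5°. One innermost sample disagreed, at about −1.9°, and I did not pursue it.
- **Seating:** the handle was still pressed in with about 9 N, at the same height as when first seated.
- **Bystanders:** the beaker, timer, marker and green look-alike matched their start positions to the pixel. The blue-capped bottle behind the wheel was partly hidden by the gripper, so its match was weak (0.58) though with no shift. A plain brightness comparison differed evenly across all objects, most likely from lighting.

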